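# Stir the drying beads on the repair bench

## Task

Take the blue-handled stirring rod out of its white stand and stir the drying beads in the white dish with it: lower its tip into the gap in the middle of the ring of beads, almost to the floor, then draw it out towards the edge of the flat floor and stir at least three full round turns, so that the green marker bead is carried off from its place. The green bead must stay in the dish; finish by standing the rod upright, fully down, in the same stand.

Things in the scene. Friction and masses are not known exactly. Their poses are not given: they have to be found in the camera images.
- rod: Stirring rod, 145 mm long, 50 g, upright and loose in the stand: white round shaft 14 mm thick (lower 75 mm), blue round handle 18 mm thick (upper 70 mm). Origin: centre of the flat lower tip; z runs up the rod. Stirring pushes on the tip with a few newtons: grip firmly (40 N or more), low on the handle, about 100 mm above the tip. The red-handled screwdriver in a like stand is a bystander.
- stand: White funnel-shaped stand of the rod, fixed, 58 mm high. Origin: centre of the underside, z up along the hole's axis. Round socket 18 mm wide from its floor (6 mm above the origin, where the rod's tip rests) up to 34 mm, then flaring to a mouth 44 mm wide at 58 mm, which guides a tip up to 10 mm off. The like stand on the other side holds a screwdriver.
- dish: White dish, fixed. Origin: centre of underside, z up. Flat inner floor 62 mm across, 6 mm above the origin; side sloping out at 45 degrees to a rim 144 mm across, 42 mm up. Holds a ring of six smooth beads, 20 mm, five orange, one green, centres 25 mm from the middle, which is free over 30 mm. Stir with the tip 4 to 8 mm above the floor on a circle of about 20 mm radius. Blue dish: bystander.
- bead_green_center (a point): Centre of the green marker bead, a ball 20 mm in diameter, 11 g, loose among the orange beads in the white dish, at the start 25 mm from the dish's centre and 16 mm above its underside.
Things that resemble listed ones, but are neither listed nor needed, are in the scene too. What is shaped like the rod but purple or yellow is not meant.

How it is judged:
By the outcome, as a careful person would: the job done as asked, in the order asked, and still so for the second after the job is handed in, with the robot touching nothing.
It also fails if it takes over 72 s, if anything falls off the work surface, if the arm or the gripper's body presses on something with over 40 N, if the wrist force passes 120 N, or if a joint passes its speed limit or range.

## Robot

A 6-joint arm with a two-finger parallel gripper is mounted at the origin on the work surface. World frame = base frame: x ahead of the robot, y to its left, z up, the work surface at z = 0. Lengths are in mm, angles in degrees, forces in N, time in s.
With the tool pointing down it reaches from about 325 to 925 mm from the base axis. Payload 3.1 kg.
Tool frame: the origin (TCP) lies at the very end of the fingers, on their centre line; the grasp point (between the pads) lies grasp_offset behind it (grasp_offset is the distance from the TCP to the grasp point, in mm); z points along the fingers, x is the direction in which the jaws open and shut, and the axes are right-handed (so a half turn about z gives the same grasp; the last joint's range is limited). The gripper opens to 85 mm and grips with 20 to 120 N. Pads are 22 mm wide; open, the fingers measure 114 mm over their backs; the gripper's body (76 mm by 85 mm) begins 54 mm behind the grasp point. The pads swing forward as they close: fully open they stand 13 mm farther back than shut.
Start: joints at [-6.429, 12.427, 92.441, -0, 75.132, -6.429], TCP at [625.011, 0.021, 231.3] pointing down, gripper open.
Joint ranges: [-157.48, 157.48], [-44.54, 120.13], [17.64, 146.25], [-64.5, 244.5], [7.68, 150.69], [-147.95, 147.95]. Speed limits (degrees/s): [159.86, 159.86, 180, 180, 180, 180].

## Interface

Orientations are given as [roll, pitch, yaw] about the fixed x, y, z axes, in that order (R = Rz(yaw) Ry(pitch) Rx(roll)).
In Python, from station import * gives the robot as it stands. Calls block until the motion is done:
- goto(position, orientation): joint-space move of the TCP to a pose.
- move_l(position, attitude=None, speed=150): straight line of the TCP; attitude=None keeps the orientation; speed is the mean speed in mm/s.
- move_j(angles): joint-space move.
- grip(opening, squeeze=None): finger opening in mm; squeeze is the grip in N (None keeps the last); returns when the fingers have stopped.
- wait(seconds).
- solve_ik(position, orientation): joint angles nearest the present ones, or None.
- get_obs(): the state.
- get_image(name): name is "scene" or "side" or "wrist"; returns the picture (420x560x3 uint8, red, green, blue); there is no depth.
- get_calibration(name): a dict with "fx", "fy", "cx", "cy" (pixels), "R" (3x3) and "t" (3): a world point X has camera coordinates R X + t; the wrist camera has in their place "mount" (4x4, takes a point from camera to tool coordinates, whose origin is the TCP and whose axes are the tool frame's). Camera axes: x right, y down, z forward; pixel columns grow to the right and rows downward; lengths in mm; the calibration is good to about 2 mm. A picture is of the moment at which its call begins: read the wrist's pose just before it. get_calibration takes no time and is no camera call.
A pose or a line that the arm cannot do raises Unreachable and nothing moves.
- sign_off(): hands the job in, once; it reports no verdict.
Trained networks look in the newest picture that a camera, given by its name, has taken for a name from the list of things; names that differ only in an ending like _2 or _b are one class to them, and where a whole thing is asked for, a point or a joint stands for the part that bears it (a point fixed in the world has none). Each returns a list of dicts, best first, with "score" (0 to 1); they miss things now and then, are a little off and sometimes report something else, mostly with a low value. They report only what shows in the picture. A call takes as long as a camera call. They do not tell look-alikes from the thing itself.
- spot_in(name, camera): "extent" ([centre column, centre row, width, height] in pixels, round what is visible of it).
- regions_of(name, camera): "region" (420x560 bool, what is visible of it) and "extent" ([centre column, centre row, width, height] in pixels, round what is visible of it).
The state is a dict: "t": time; "joint_pos": joint angles; "qvel": joint speeds; "effort": joint torques, N m; "tcp_pos": TCP position; "ee_rot": TCP orientation; "wrist_force": force on the tool from outside, world axes, zero at the start; "moment": the same for the moment, N m; "grip_width": finger opening in mm.
Only numpy, scipy, OpenCV 4.12 (cv2) and the standard library are available. Lean on these libraries where they do the work, as an engineer would, in place of code of your own. Each camera call takes 0.05 s, during which the arm holds its last target.

## Working session

There is one attempt and no reset: what is moved stays moved. The work goes in short steps, each a Python script; the robot and the scene stay as the last script left them, time stands still between calls to the robot, and variables do not carry over. Pictures are saved under pics/ and viewed, and the job is handed in when it is done.

```bash
mkdir -p pics; ls
python3 - <<'E'
from station import *
import cv2
o=get_obs(); print(o)
for c in ["scene","side","wrist"]:
    im=get_image(c); cv2.imwrite(f"pics/a_{c}.png",im[:,:,::-1])
    cal=get_calibration(c); print(c,cal)
    for n in ["rod","stand","dish","bead_green_center"]:
        print(c,n,[([round(float(v)) for v in d["extent"]],round(float(d["score"]),2)) for d in spot_in(n,c)])
print(get_obs()["t"])
E
```

```text
pics
{'t': 0.0, 'joint_pos': array([-6.42739787e+00,  1.24755389e+01,  9.25291768e+01,  1.56824595e-03,
        7.51323405e+01, -6.42871267e+00]), 'qvel': array([-0.00851003, -0.0426641 , -0.11337869,  0.07270267, -0.04885318,
        0.04289443]), 'effort': array([-2.90135131e-04, -3.96841800e+01, -3.03850436e+01, -2.80225659e-04,
        9.87685227e-03,  9.68610237e-06]), 'tcp_pos': array([6.24181007e+02, 1.35512092e-01, 2.29975109e+02]), 'ee_rot': array([-1.79983149e+02,  1.36024689e-01,  9.30596296e-04]), 'wrist_force': array([-0.75347329,  0.07739529,  0.35081589]), 'moment': array([-0.01987482, -0.01490075, -0.00507433]), 'grip_width': 85.07254283878511}
scene {'fx': 414.4835392230366, 'fy': 414.4835392230366, 'cx': 274.99670014926085, 'cy': 209.22191160627992, 'R': array([[ 0.72156274,  0.69225233, -0.0115724 ],
       [ 0.58412357, -0.61765876, -0.52659027],
       [-0.37168114,  0.37320821, -0.85004045]]), 't': array([-362.57888293, -293.30876529, 1269.97204883])}
scene rod [([146, 286, 26, 28], 0.79), ([157, 254, 20, 33], 0.55)]
scene stand [([191, 278, 34, 31], 0.9)]
scene
[... 616 characters left out ...]
en_center [([282, 280, 6, 14], 0.4)]
wrist {'fx': 322.86148751775295, 'fy': 322.86148751775295, 'cx': 276.7188909172959, 'cy': 207.50912743248256, 'mount': array([[ 9.99999320e-01,  7.17957067e-04,  9.18668324e-04,
        -5.58272262e-01],
       [-9.59795863e-04,  9.54252193e-01,  2.99001390e-01,
        -7.61948937e+01],
       [-6.61971101e-04, -2.99002069e-01,  9.54252233e-01,
        -1.42646754e+02],
       [ 0.00000000e+00,  0.00000000e+00,  0.00000000e+00,
         1.00000000e+00]])}
wrist rod [([156, 70, 17, 20], 0.49)]
wrist stand [([191, 367, 37, 33], 0.7), ([155, 73, 20, 21], 0.35)]
wrist dish [([129, 82, 150, 160], 0.66)]
wrist bead_green_center [([156, 73, 18, 17], 0.89)]
0.75
```

View pics/a_scene.png

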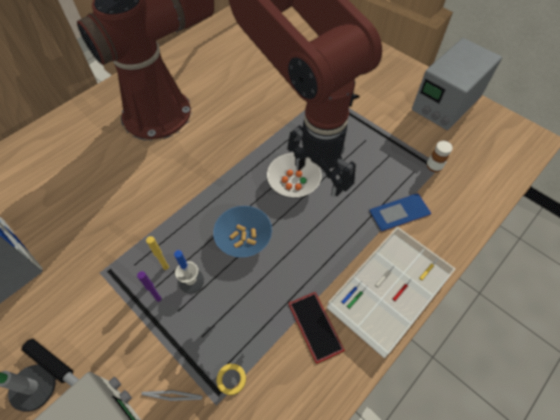

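View pics/a_side.png

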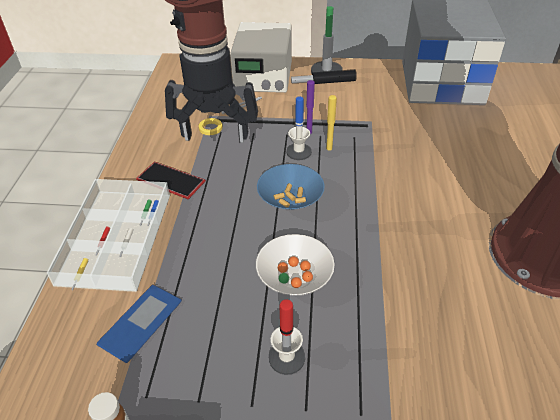

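View pics/a_wrist.png

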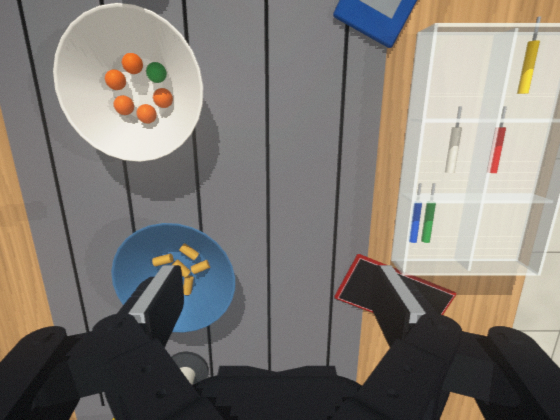

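The candidates for the rod are:
- Blue handle in the white stand: scene (181,262), side (299,110). This is the one I want.
- Purple rod: scene (149,286), side (311,107).
- Yellow rod: scene (157,254), side (330,121).
- Red screwdriver in the like stand: side (287,318).

The white dish is at scene (294,176) and side (296,265). Its green bead is at wrist (156,72) and side (283,278). The other dish is blue.

Next I'll triangulate these and take a close crop.

```bash
cat > h.py <<'E'
from station import *
import numpy as np, cv2
from scipy.spatial.transform import Rotation as Ro
def cam(c,obs=None):
    k=get_calibration(c)
    K=np.array([[k["fx"],0,k["cx"]],[0,k["fy"],k["cy"]],[0,0,1]])
    if c!="wrist": return K,np.array(k["R"]),np.array(k["t"])
    T=np.eye(4);T[:3,:3]=Ro.from_euler("xyz",obs["ee_rot"],degrees=True).as_matrix();T[:3,3]=obs["tcp_pos"]
    M=np.linalg.inv(T@np.array(k["mount"])); return K,M[:3,:3],M[:3,3]
def proj(C,X):
    K,R,t=C; p=K@(R@np.asarray(X,float)+t); return p[:2]/p[2]
def onz(C,uv,z):
    K,R,t=C; d=R.T@np.linalg.inv(K)@np.array([uv[0],uv[1],1.]); c=-R.T@t
    return c+d*(z-c[2])/d[2]
def tri(obs):
    A=[];b=[]
    for C,uv in obs:
        K,R,t=C;P=K@np.c_[R,t]
        for i in (0,1):
            r=uv[i]*P[2]-P[i];A.append(r[:3]);b.append(-r[3])
    return np.linalg.lstsq(np.array(A),np.array(b),rcond=None)[0]
E
python3 - <<'E'
from h import *
S,D=cam("scene"),cam("side")
o=get_obs(); W=cam("wrist",o)
print("rod top",tri([(S,(180,253)),(D,(299.5,97))]))
print("green", onz(W,(156,72),16),onz(D,(283,278),16), onz(S,(304,181),16))
print("dish rim", onz(W,(130,83),42),onz(D,(295,266),42),onz(S,(294,176),42))
print("redtop",onz(D,(287,345),30),"stand",onz(D,(299,138),50))
for n,c in (("scene",(180,265)),("side",(300,130))):
    im=get_image(n); x,y=c; cr=im[y-50:y+50,x-60:x+60,::-1]
    cv2.imwrite(f"pics/b_{n}.png",cv2.resize(cr,None,fx=5,fy=5,interpolation=cv2.INTER_CUBIC))
E
```

```text
rod top [ 497.68986316 -277.7242642   152.91385846]
green [500.74838446 109.73729169  16.        ] [501.72917148 112.14266344  16.        ] [504.20454488 110.71200344  16.        ]
dish rim [483.6655842   97.48429708  42.        ] [480.4179486  103.63315857  42.        ] [485.93827065  89.963601    42.        ]
redtop [483.14489492 258.19637904  30.        ] stand [ 495.63161615 -269.08176423   50.        ]
```

```bash
python3 -c "
import cv2
a=cv2.imread('pics/b_scene.png');b=cv2.imread('pics/b_side.png')
import numpy as np
cv2.imwrite('pics/b.png',cv2.resize(np.hstack([a,b]),(798,333)))"
```

```text
(no output)
```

View pics/b.png

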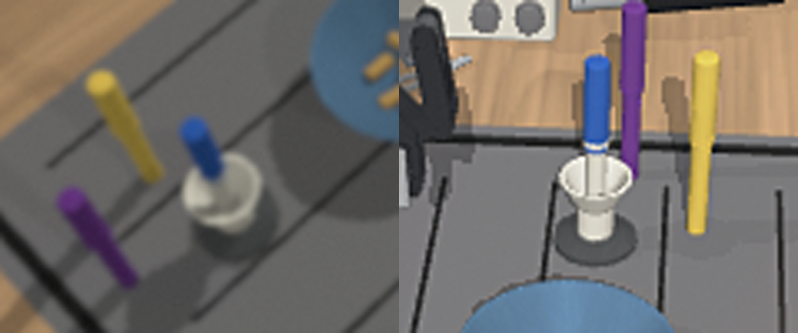

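Run:
```python
from h import *
import station; print(getattr(station,"grasp_offset",None), [n for n in dir(station) if not n.startswith("_")])
S,D=cam("scene"),cam("side")
print("Y base",onz(S,(166,268.5),0),onz(D,(329.6,149.7),0),"top",tri([(S,(150.5,238)),(D,(332,97.4))]))
print("P base",onz(S,(159,300.5),0),onz(D,(309,133),0),"top",tri([(S,(142,274)),(D,(310.5,81.5))]))
print("blue lower", tri([(S,(183.5,268.5)),(D,(299.2,123.5))]))
# stand base foot: crop side (594-399,237)/3.33
print("stand base",onz(D,(298.6,151.2),0))
```

```text
18.700000000000003 ['Unreachable', 'get_calibration', 'get_image', 'get_obs', 'goto', 'grasp_offset', 'grip', 'move_j', 'move_l', 'regions_of', 'sign_off', 'solve_ik', 'spot_in', 'wait']
Y base [ 427.82677363 -301.46099071    0.        ] [ 423.35836315 -294.43405591    0.        ] top [ 424.73638012 -296.27531034  144.31068482]
P base [ 479.35760623 -362.56934036    0.        ] [ 475.56638979 -358.37977905    0.        ] top [ 476.02809879 -358.70135506  144.44848965]
blue lower [ 496.63998616 -283.86978759   79.7408741 ]
stand base [ 496.94663724 -283.82045129    0.        ]
```

Run:
```python
from h import *
goto([497,-280,270],[180,0,-45])
o=get_obs(); print(o["t"],o["tcp_pos"],o["ee_rot"])
im=get_image("wrist"); cv2.imwrite("pics/c.png",im[:,:,::-1]); np.save("c.npy",im)
W=cam("wrist",o)
for n in ["rod","stand"]:
    print(n,[([round(float(v),1) for v in d["extent"]],round(float(d["score"]),2)) for d in regions_of(n,"wrist")])
print(proj(W,[497,-280,151]),proj(W,[497,-280,58]))
```

```text
2.0333 [ 497.42704825 -279.13294412  269.77240007] [-1.79958919e+02  2.69869628e-02 -4.49274062e+01]
rod [([280.0, 191.6, 19.6, 45.6], 0.88), ([243.4, 244.3, 23.6, 63.8], 0.79)]
stand [([277.0, 171.8, 47.6, 51.6], 0.93)]
[277.20238393 201.96075935] [277.03734229 178.5819636 ]
```

View pics/c.png

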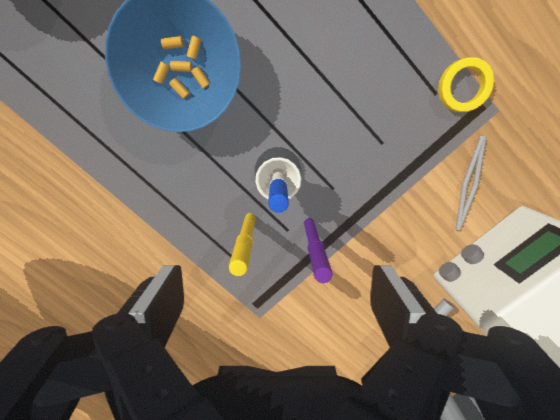

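Run:
```python
from h import *
im=np.load("c.npy"); cr=im[140:230,225:335,::-1]
cv2.imwrite("pics/c2.png",cv2.resize(cr,None,fx=6.6,fy=6.6,interpolation=cv2.INTER_CUBIC))
```

```text
(no output)
```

View pics/c2.png

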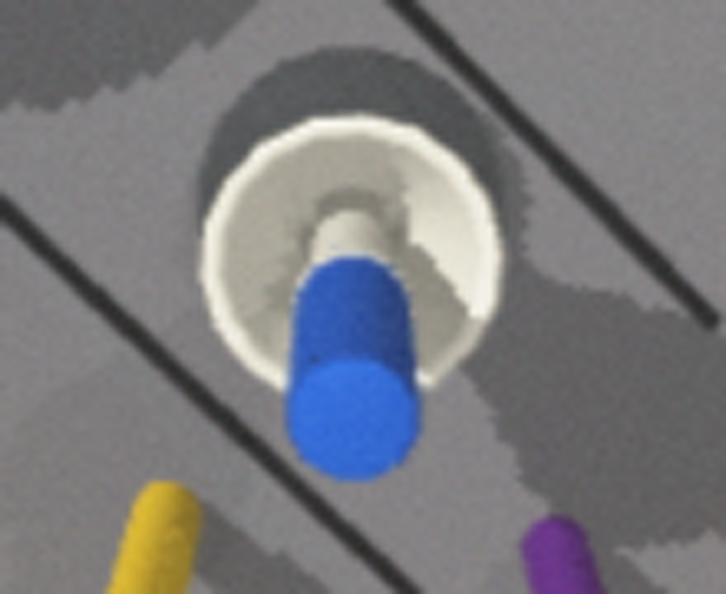

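The close crop confirms the blue-handled rod in the white stand. Its top centre is at about (278.6,203.5) and the stand's mouth at about (278.3,179.4). Yellow and purple stand apart from it.

Run:
```python
from h import *
o=get_obs(); W=cam("wrist",o)
top=onz(W,(278.6,203.5),151); m=onz(W,(278.3,179.4),58)
print(top,m, get_obs()["t"])
```

```text
[ 497.06376602 -281.41519077  151.        ] [ 497.47581199 -281.30562058   58.        ] 2.1833
```

Run:
```python
from h import *
grip(50,90)
goto([497.1,-281.3,160],[180,0,-45])
move_l([497.1,-281.3,87.3],speed=100)
o=get_obs(); print(o["t"],o["tcp_pos"],o["wrist_force"])
grip(0,90)
o=get_obs(); print(o["t"],o["grip_width"],o["tcp_pos"],o["wrist_force"],o["moment"])
im=get_image("side"); cv2.imwrite("pics/d.png",cv2.resize(im[50:200,200:400,::-1],None,fx=4,fy=4))
```

```text
4.0167 [ 497.73900183 -281.77002903   88.07985176] [0.05657276 0.38883321 0.01693264]
4.425 16.067757445405018 [ 497.59386387 -281.61260717   88.39139945] [-0.84781743  0.70984132  4.63202447] [0.17681521 0.19969761 0.02292406]
```

View pics/d.png

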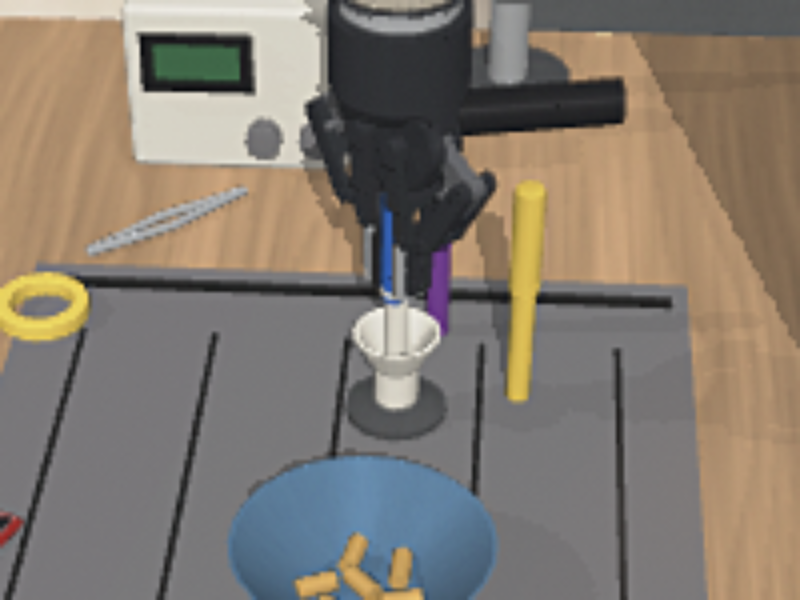

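Run:
```python
from h import *
S,D=cam("scene"),cam("side")
o=dict(tcp_pos=np.array([624.18,.1355,229.975]),ee_rot=np.array([-179.983,.136,0]))
W=cam("wrist",o)
P=np.array([onz(W,p,16) for p in [(133,63),(115,79),(124,105),(147,114),(163,98),(156,72)]]);print(P.round(1),P.mean(0))
c=P.mean(0); print(np.hypot(*(P-c)[:,:2].T))
im=cv2.imread("pics/a_wrist.png"); im2=cv2.imread("pics/a_side.png")
a=np.linspace(0,2*np.pi,60)
for I,C in((im,W),(im2,D)):
  for r,z in((72,42),(25,16)):
    q=np.array([proj(C,[c[0]+r*np.cos(t),c[1]+r*np.sin(t),z]) for t in a])
    for p in q: cv2.circle(I,tuple(int(v*16) for v in p),8,(255,0,255),-1,shift=4)
A=cv2.resize(im[0:170,45:215],(400,400));B=cv2.resize(im2[220:310,250:340],(400,400))
cv2.imwrite("pics/e.png",np.hstack([A,B]))
move_l([497.1,-281.3,200],speed=200)
o=get_obs(); print(o["t"],o["tcp_pos"],o["wrist_force"],o["grip_width"])
```

```text
[[477.6 118.1  16. ]
 [457.1 103.   16. ]
 [462.8  77.5  16. ]
 [485.9  68.4  16. ]
 [504.6  84.5  16. ]
 [500.1 109.7  16. ]] [481.33547119  93.51359216  16.        ]
[24.90021005 26.04752014 24.55325999 25.56329025 24.95465344 24.73372065]
5.1917 [ 496.23883059 -280.7151849   198.49989978] [-1.2929336  -0.06500108 -1.39150894] 15.922034516393024
```

View pics/e.png

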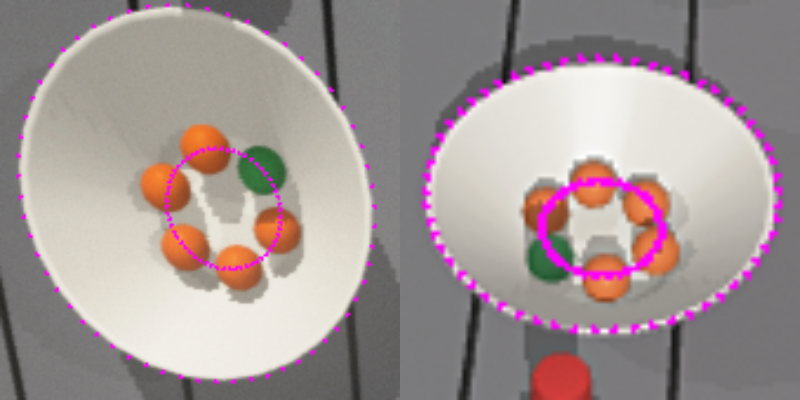

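Overlaying the rim and bead circles on the pictures, both fit the white dish. Its centre is about (481.3,93.5) and the bead ring radius about 25. Next I'll move over the dish and check the tip.

Run:
```python
from h import *
move_l([481.3,93.5,200],speed=250)
o=get_obs(); print(o["t"],o["tcp_pos"],o["wrist_force"],o["grip_width"])
S,D=cam("scene"),cam("side"); out=[]
tip=o["tcp_pos"]-[0,0,82.4]
for n,C in(("scene",S),("side",D)):
    im=get_image(n)[:,:,::-1].copy(); p=proj(C,tip); x,y=int(p[0]),int(p[1]); print(n,p)
    out.append(cv2.resize(im[y-50:y+50,x-50:x+50],(400,400),interpolation=cv2.INTER_CUBIC))
cv2.imwrite("pics/f.png",np.hstack(out))
```

```text
6.8417 [481.25538071  92.84390996 199.89601255] [-0.6066009  -0.75235977 -0.43889523] 16.10150492932075
scene [294.22400861 156.12655687]
side [295.1523249 233.0366311]
```

View pics/f.png

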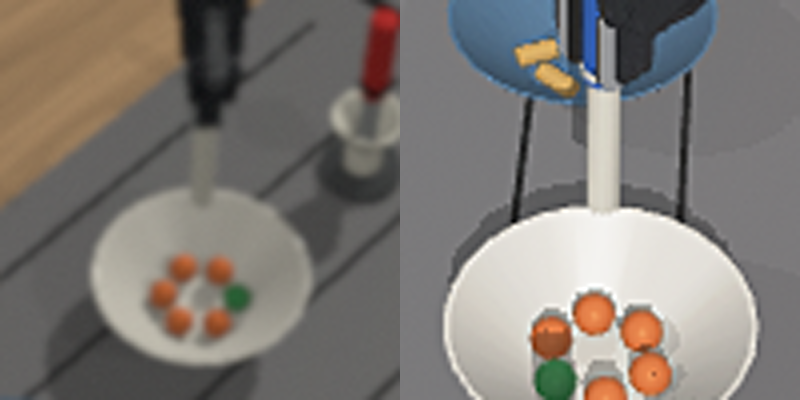

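Run:
```python
from h import *
c=np.array([481.3,93.5]); zs=94.4
move_l([*c,120],speed=120)
move_l([*c,zs],speed=50)
o=get_obs(); print(o["t"],o["tcp_pos"],o["wrist_force"],o["grip_width"])
zs+=94.4-o["tcp_pos"][2]
move_l([*c,zs],speed=20)
o=get_obs(); print(o["t"],o["tcp_pos"],o["wrist_force"])
N=16; a=0; fm=0
for k in range(1,int(N*1.25)+1):   # spiral out, 1.25 turn
    a=2*np.pi*k/N; r=min(20,4+16*k/N)
    move_l([c[0]+r*np.cos(a),c[1]+r*np.sin(a),zs],speed=50)
    o=get_obs(); f=np.linalg.norm(o["wrist_force"]); fm=max(fm,f)
    if k%4==0:
        d=o["tcp_pos"][:2]-c; print(k,round(o["t"],2),np.hypot(*d).round(1),o["tcp_pos"][2].round(1),o["wrist_force"].round(1),o["grip_width"].round(1))
    if f>30: print("FORCE",f);break
print(fm)
im=get_image("side"); cv2.imwrite("pics/g.png",cv2.resize(im[180:320,220:380,::-1],(640,560)))
```

```text
8.4167 [481.14739406  93.49067695  94.12883627] [-0.46765979 -0.36588086 -0.33961768] 16.03312183572867
8.6667 [481.67170152  93.51871129  95.06141944] [ 0.39094683  0.11000849 -1.05239226]Traceback (most recent call last):
  File "<stdin>", line 15, in <module>
AttributeError: 'float' object has no attribute 'round'
```

```bash
cat > stir.py <<'E'
from h import *
c=np.array([481.3,93.5]); zs=94.5
def stir(k0,k1,N=16,speed=60):
    fm=0
    for k in range(k0,k1+1):
        a=2*np.pi*k/N; r=min(20,4+16*k/N)
        move_l([c[0]+r*np.cos(a),c[1]+r*np.sin(a),zs],speed=speed)
        o=get_obs(); f=np.linalg.norm(o["wrist_force"]); fm=max(fm,f)
        if k%4==0:
            d=o["tcp_pos"][:2]-c; print(k,"t%.1f r%.1f z%.1f w%.1f"%(o["t"],np.hypot(*d),o["tcp_pos"][2],o["grip_width"]),np.round(o["wrist_force"],1))
        if f>30: print("FORCE",f,k);break
    print("max",fm)
E
python3 - <<'E'
from stir import *
stir(5,24)
im=get_image("side"); cv2.imwrite("pics/g.png",cv2.resize(im[180:320,220:380,::-1],(640,560)))
E
```

```text
8 t10.7 r12.1 z94.5 w16.3 [ 0.6 -0.4 -0.3]
12 t11.7 r16.2 z94.7 w16.1 [-0.  -0.5 -0.6]
16 t12.7 r20.1 z94.5 w16.2 [-0.2  0.5  0.2]
20 t13.9 r20.1 z94.4 w16.1 [ 0.4 -0.4 -0.4]
24 t15.0 r20.1 z94.5 w16.0 [-0.5 -0.9 -0.5]
max 1.3495688923509086
```

View pics/g.png

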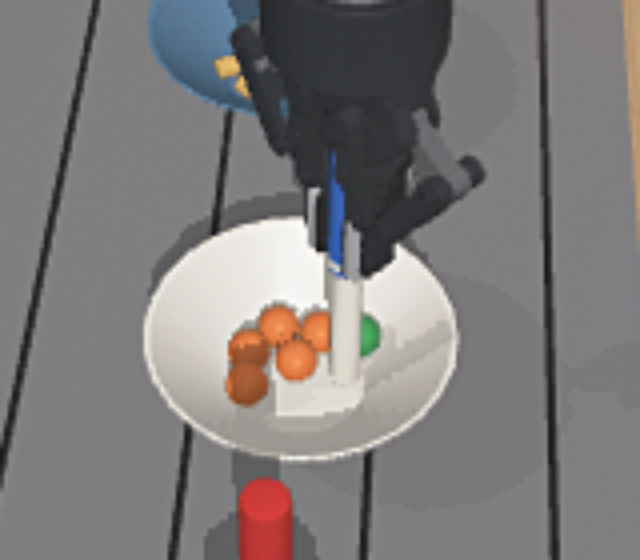

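The beads move and the green one is being carried along. I'll continue to four full turns at r=20.

Run:
```python
from stir import *
stir(25,82)
im=get_image("side"); cv2.imwrite("pics/h.png",cv2.resize(im[180:320,220:380,::-1],(640,560)))
```

```text
28 t16.2 r20.1 z94.6 w16.2 [-1.  -0.3 -0.9]
32 t17.3 r20.1 z94.5 w15.9 [0.1 0.5 0.1]
36 t18.5 r20.1 z94.4 w15.7 [-0.   0.1 -0.2]
40 t19.6 r20.2 z94.4 w16.3 [-0.1  0.  -0.4]
44 t20.7 r20.1 z94.7 w15.7 [-0.2 -0.1 -0.9]
48 t21.9 r20.1 z94.5 w16.4 [-0.9 -0.3 -0.4]
52 t23.0 r20.1 z94.4 w15.6 [-0.2 -0.1 -0.5]
56 t24.1 r19.8 z94.6 w16.0 [ 0.2  0.2 -0.8]
60 t25.3 r20.1 z94.6 w15.8 [-0.5  0.5 -0.8]
64 t26.4 r20.2 z94.6 w16.1 [ 0.8 -0.8 -1.1]
68 t27.5 r20.1 z94.4 w16.3 [ 0.7 -0.4  0.2]
72 t28.7 r20.1 z94.5 w16.0 [ 0.1 -0.7 -0.2]
76 t29.8 r20.1 z94.6 w15.9 [ 1.  -0.  -0.8]
80 t30.9 r20.1 z94.5 w15.6 [ 0.8  0.  -0.3]
max 1.9325180829972972
```

View pics/h.png

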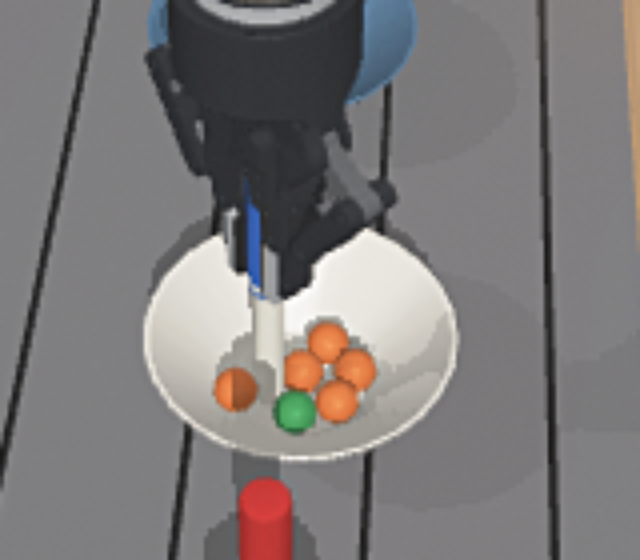

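Run:
```python
from stir import *
stir(83,88)
o=get_obs()
p=[c[0]-17,c[1]]
move_l([*p,zs],speed=30)
move_l([*p,140],speed=60)
move_l([*p,200],speed=150)
o=get_obs();print(o["t"],o["tcp_pos"])
S,D=cam("scene"),cam("side")
im=get_image("side"); g=cv2.resize(im[180:320,220:380,::-1],(640,560))
cv2.imwrite("pics/i.png",g)
for d in regions_of("bead_green_center","side"): print(d["extent"],d["score"],onz(D,d["extent"][:2],16))
hsv=cv2.cvtColor(im[220:310,240:350].copy(),cv2.COLOR_RGB2HSV); m=cv2.inRange(hsv,(45,90,40),(85,255,255)); ys,xs=m.nonzero()
uv=(xs.mean()+240,ys.mean()+220); print(uv,len(xs),onz(D,uv,16))
# tip check
tip=o["tcp_pos"]-[0,0,82.4]
print("tip pred",proj(D,tip))
```

```text
84 t32.1 r20.1 z94.3 w15.8 [ 0.2  0.3 -0.1]
88 t33.2 r20.4 z94.3 w15.7 [ 0.2  0.1 -0.8]
max 2.2252994768248007
34.95 [463.91341692  93.4717419  199.41954266]
[285.8, 282.7, 6.4, 12.2] 0.48 [495.78046266 122.47739096  16.        ]
[293.6, 264.7, 80.3, 58.2] 0.42 [484.49830435  79.34235746  16.        ]
(np.float64(285.60714285714283), np.float64(279.60714285714283)) 84 [496.68110158 115.46622037  16.        ]
tip pred [305.2149666  234.03188627]
```

View pics/i.png

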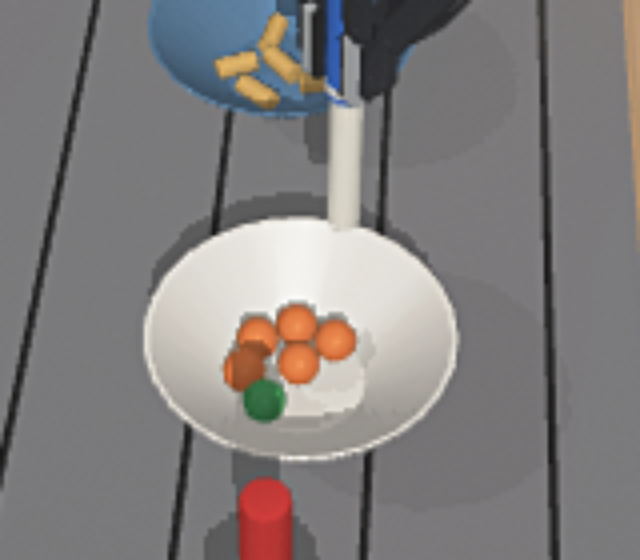

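The green bead was left behind at about (265,400) in the crop, only 8 mm or so from where it started. It has to be carried off properly, so I'll locate all the beads and re-enter at a free spot.

```bash
cat >> stir.py <<'E'
D=cam("side"); S=cam("scene"); g0=np.array([501.,110.5])
def green():
    r={}
    for n,C,(x0,x1,y0,y1) in (("side",D,(240,350,220,310)),("scene",S,(262,330,150,205))):
        im=get_image(n); hsv=cv2.cvtColor(im[y0:y1,x0:x1].copy(),cv2.COLOR_RGB2HSV)
        m=cv2.inRange(hsv,(45,90,40),(85,255,255)); ys,xs=m.nonzero()
        if len(xs)>12: r[n]=(len(xs),onz(C,(xs.mean()+x0,ys.mean()+y0),16)[:2].round(1))
    return r
E
python3 - <<'E'
from stir import *
B=[onz(D,(u/4+220,v/4+180),16)[:2] for u,v in [(258,337),(296,325),(337,340),(298,362),(245,368),(265,400)]]
B=np.array(B); print((B-c).round(1))
best=max(((min(np.hypot(*(B-c-[r*np.cos(a),r*np.sin(a)]).T)),r,np.degrees(a)) for r in range(8,21) for a in np.linspace(0,2*np.pi,73)))
print(best); print(green(), get_obs()["t"])
for r,a in((20,120),(20,130),(20,110),(18,120)):
    a=np.radians(a);print(r,a,np.hypot(*(B-c-[r*np.cos(a),r*np.sin(a)]).T).min())
E
```

```text
[[ 20.3 -14. ]
 [  3.  -22.6]
 [-16.7 -14.9]
 [  0.6  -0.4]
 [ 24.8   4.9]
 [ 14.1  22.8]]
(np.float64(20.749105589153753), 20, np.float64(145.0))
{'side': (84, array([496.7, 115.5])), 'scene': (19, array([495.4, 116.3]))} 35.15
20 2.0943951023931953 20.688836713888488
20 2.2689280275926285 20.72906694297472
20 1.9198621771937625 20.628309617741813
18 2.0943951023931953 18.68906943756566
```

Run:
```python
from stir import *
def P(deg,r=20): a=np.radians(deg); return [c[0]+r*np.cos(a),c[1]+r*np.sin(a)]
move_l([*P(130),200],speed=150)
move_l([*P(130),125],speed=150)
move_l([*P(130),zs],speed=60)
print(get_obs()["wrist_force"].round(1))
deg=130
for k in range(1,15):
    deg-=22.5; move_l([*P(deg),zs],speed=60)
    o=get_obs(); f=np.linalg.norm(o["wrist_force"])
    if k>=4 and k%2==0: 
        g=green(); print(k,deg,"t%.1f f%.1f"%(o["t"],f),{n:(v[0],np.hypot(*(v[1]-g0)).round(0),(v[1]-c).round(0)) for n,v in g.items()})
        if any(np.hypot(*(v[1]-g0))>42 for v in g.values()): break
    if f>25: print("F",f);break
im=get_image("side"); cv2.imwrite("pics/j.png",cv2.resize(im[180:320,220:380,::-1],(640,560)))
```

```text
[0.6 0.3 0.4]
4 40.0 t37.9 f0.9 {'side': (85, np.float64(17.0), array([33.,  6.])), 'scene': (25, np.float64(8.0), array([27., 14.]))}
6 -5.0 t38.5 f1.0 {'side': (83, np.float64(27.0), array([37., -4.])), 'scene': (26, np.float64(14.0), array([30.,  9.]))}
8 -50.0 t39.2 f0.8 {'side': (85, np.float64(22.0), array([ 0., 27.])), 'scene': (23, np.float64(24.0), array([-2., 27.]))}
10 -95.0 t39.9 f0.6 {'side': (85, np.float64(18.0), array([ 5., 28.])), 'scene': (22, np.float64(19.0), array([ 3., 27.]))}
12 -140.0 t40.5 f1.5 {'side': (86, np.float64(4.0), array([18., 21.])), 'scene': (21, np.float64(4.0), array([17., 20.]))}
14 -185.0 t41.2 f1.1 {'side': (76, np.float64(11.0), array([26.,  8.])), 'scene': (20, np.float64(9.0), array([24.,  9.]))}
```

View pics/j.png

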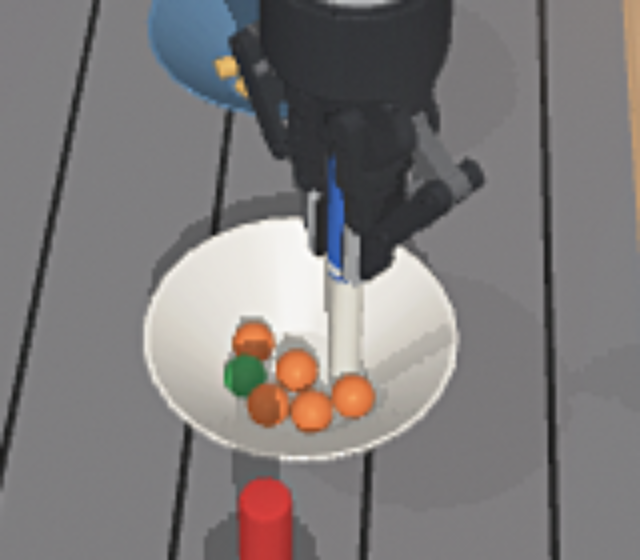

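Run:
```python
from stir import *
def P(deg,r=20): a=np.radians(deg); return [c[0]+r*np.cos(a),c[1]+r*np.sin(a)]
deg=-185
for k in range(1,8):
    deg-=15; move_l([*P(deg),zs],speed=45)
    o=get_obs(); f=np.linalg.norm(o["wrist_force"])
    g=green(); ds=[np.hypot(*(v[1]-g0)) for v in g.values()]
    print(k,deg,"t%.1f f%.1f"%(o["t"],f),{n:(v[0],np.hypot(*(v[1]-g0)).round(0),(v[1]-c).round(0)) for n,v in g.items()})
    if ds and min(ds)>36: break
    if f>25: print("F",f);break
im=get_image("side"); cv2.imwrite("pics/k.png",cv2.resize(im[180:320,220:380,::-1],(640,560)))
```

```text
1 -200 t41.6 f0.7 {'side': (76, np.float64(12.0), array([26.,  6.])), 'scene': (22, np.float64(10.0), array([24.,  8.]))}
2 -215 t42.0 f1.3 {'side': (75, np.float64(13.0), array([26.,  6.])), 'scene': (23, np.float64(11.0), array([24.,  7.]))}
3 -230 t42.3 f0.4 {'side': (73, np.float64(19.0), array([27., -1.])), 'scene': (24, np.float64(19.0), array([26., -1.]))}
4 -245 t42.7 f0.8 {'side': (70, np.float64(24.0), array([25., -7.])), 'scene': (25, np.float64(22.0), array([23., -5.]))}
5 -260 t43.1 f1.1 {'side': (71, np.float64(31.0), array([ 22., -14.])), 'scene': (26, np.float64(30.0), array([ 21., -13.]))}
6 -275 t43.4 f0.8 {'side': (65, np.float64(34.0), array([ 20., -17.])), 'scene': (27, np.float64(34.0), array([ 16., -17.]))}
7 -290 t43.8 f1.3 {'side': (14, np.float64(40.0), array([ 20., -22.])), 'scene': (25, np.float64(40.0), array([ 10., -22.]))}
```

View pics/k.png

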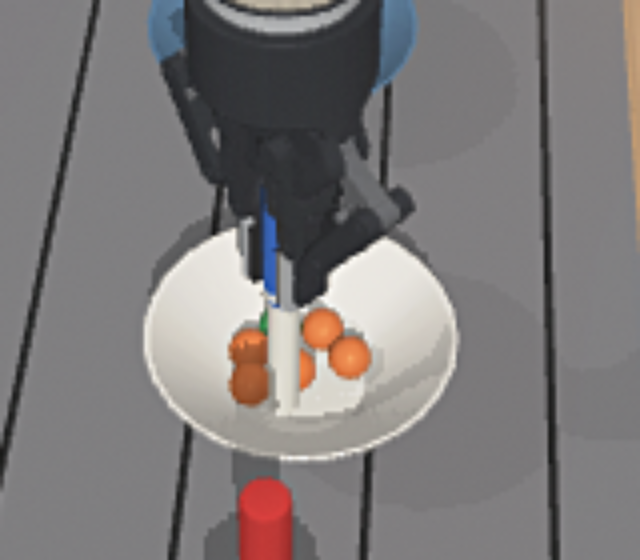

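Run:
```python
from stir import *
o=get_obs(); x,y=o["tcp_pos"][:2]
move_l([x,y,125],speed=60); move_l([x,y,200],speed=150)
o=get_obs(); g=green(); print(o["t"],o["tcp_pos"],g,{n:np.hypot(*(v[1]-g0)) for n,v in g.items()})
im=get_image("side"); cv2.imwrite("pics/l.png",cv2.resize(im[180:320,220:380,::-1],(640,560)))
im=get_image("wrist"); cv2.imwrite("pics/lw.png",im[:,:,::-1])
tip=o["tcp_pos"]-[0,0,82.4]; p=proj(D,tip); print("tip crop pred",((p-[220,180])*4))
```

```text
45.2583 [487.50017357 112.20931272 199.10337857] {'side': (78, array([492.7,  71.3])), 'scene': (25, array([491.3,  71.8]))} {'side': np.float64(40.06906537467527), 'scene': np.float64(39.89711769037959)}
tip crop pred [282.90841713 245.9951963 ]
```

View pics/l.png

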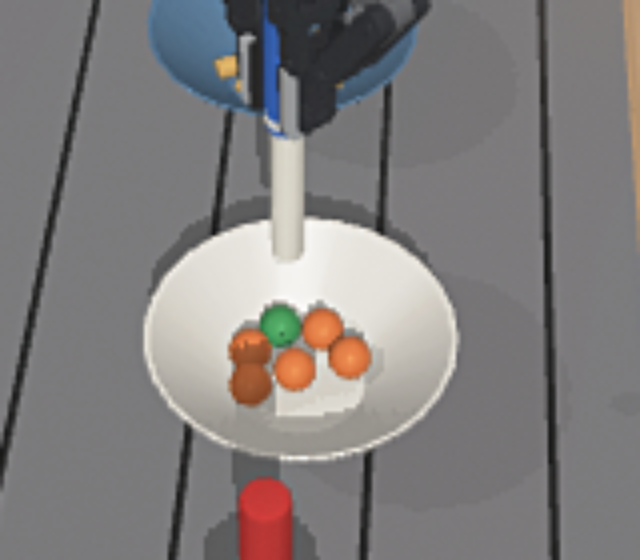

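View pics/lw.png

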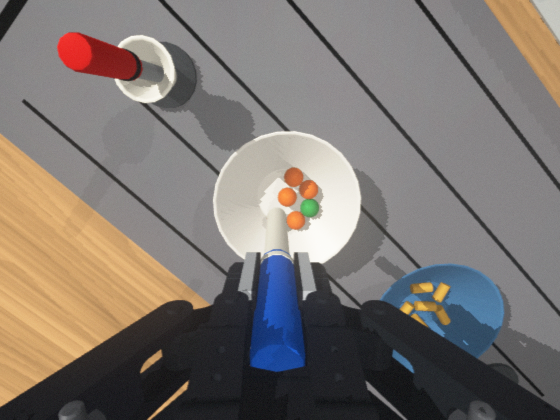

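The green bead is settled about 40 mm from its start, seen at side crop (281,326) and in the dish. The tip is within about 2 mm of where I predicted, so the rod can go back.

Run:
```python
from stir import *
t=[497.3,-281.3]
move_l([*t,200],speed=250)
o=get_obs(); print(o["t"],o["tcp_pos"])
move_l([*t,150],speed=120)
for z in (130,120,110,100,94,91,89.5,88.6):
    move_l([*t,z],speed=60)
    o=get_obs(); print(z,"t%.1f"%o["t"],o["tcp_pos"].round(1),o["wrist_force"].round(1),o["moment"].round(2))
    if np.linalg.norm(o["wrist_force"])>15: break
im=get_image("side"); cv2.imwrite("pics/m.png",cv2.resize(im[50:200,200:400,::-1],None,fx=4,fy=4))
```

```text
47.1833 [ 497.30668009 -280.08781251  199.85313445]
130 t48.2 [ 496.9 -281.1  129.4] [-0.   0.8 -0.9] [-0.05  0.02  0.02]
120 t48.5 [ 496.8 -281.   119.3] [-0.3 -0.6 -0.3] [-0.04  0.01  0.  ]
110 t48.9 [ 496.8 -281.   109.2] [ 1.  -1.  -0.6] [0.03 0.02 0.05]
100 t49.2 [ 496.8 -281.    99.2] [-0.5  0.1 -0.5] [ 0.   -0.02  0.01]
94 t49.4 [ 496.9 -281.1   93.5] [ 0.1 -0.5 -0.8] [-0.07  0.02 -0.  ]
91 t49.7 [ 497.2 -281.2   90.8] [0.3 0.2 0.2] [ 0.02 -0.01 -0.01]
89.5 t49.9 [ 497.3 -281.3   89.5] [-1.3  1.  -0.6] [ 0.04 -0.03 -0.  ]
88.6 t50.2 [ 497.3 -281.3   88.6] [-0.7  0.4 -0.4] [ 0.02 -0.01  0.04]
```

View pics/m.png

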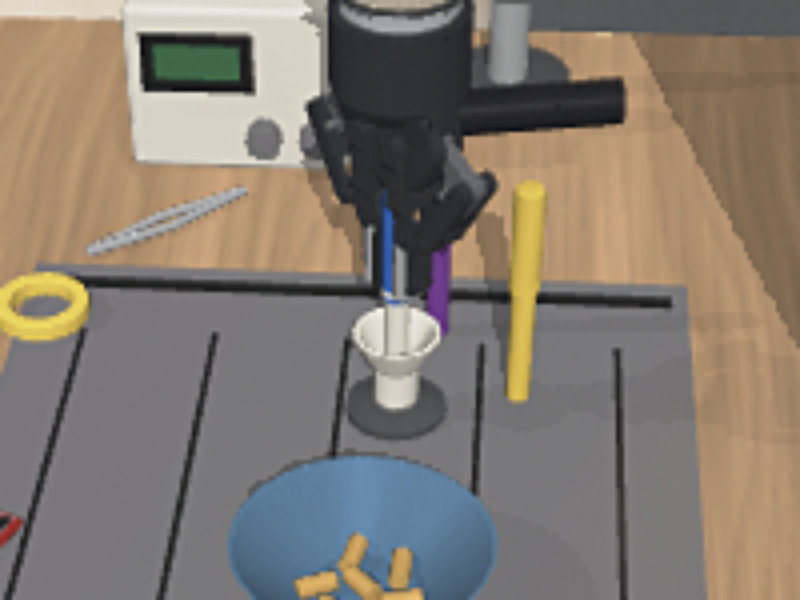

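The rod is in the socket with no side force, so I'll release it, withdraw and check.

Run:
```python
from stir import *
t=[497.3,-281.3]
move_l([*t,88.0],speed=20)
print(get_obs()["wrist_force"])
grip(50); wait(0.2)
move_l([*t,180],speed=100); move_l([*t,270],speed=200)
o=get_obs(); print(o["t"],o["tcp_pos"]); 
im=get_image("side"); a=cv2.resize(im[80:160,250:350,::-1],(400,320),interpolation=cv2.INTER_CUBIC)
b=cv2.resize(im[225:305,245:345,::-1],(400,320),interpolation=cv2.INTER_CUBIC)
w=get_image("wrist"); W=cam("wrist",o); print(proj(W,[497.2,-281.3,151]),proj(W,[497.2,-281.3,58]),green())
d=cv2.resize(w[140:230,225:335,::-1],(400,327))
cv2.imwrite("pics/n.png",np.vstack([np.hstack([a,b])[:270],np.hstack([d,d*0])]))
```

```text
[-0.02667749  0.56189483  2.57774294]
52.775 [ 496.75472302 -280.94269984  268.76233375]
[277.69404818 201.03982613] [277.51528639 177.71780479] {'side': (79, array([492.6,  71.2])), 'scene': (25, array([491.3,  71.8]))}
```

View pics/n.png

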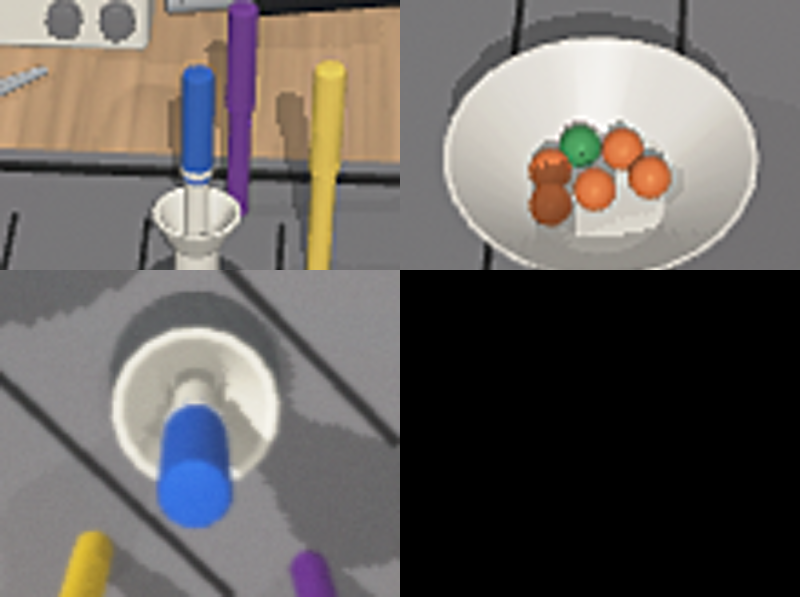

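```bash
python3 -c "
from station import *
print(sign_off()); print(get_obs()['t'])"
```

```text
the job is handed in; nothing more can be done
None
the job is handed in; nothing more can be done
```

I stirred the beads with the blue-handled rod, put it back in its own stand and handed the job in at about 53 s of the 72 s allowed.

- **Stirring:** I lowered the tip into the gap in the middle to about 6 mm above the floor, spiralled it out, and stirred about 4.5 full turns at 20 mm radius. Every wrist-force reading while stirring was below 3 N.
- **Green bead:** After the first stir it had been left only about 8 mm from its starting place. I lowered the tip again at a free spot on the floor and stirred about 1.2 turns the other way. In my last check both fixed cameras put it about 40 mm from its start, still in the dish.
- **Rod:** The last pictures show it upright in the same stand. Its top is within about 1 pixel of where a fully seated, vertical rod should appear, and at the same height as at the start.
- **Gripper:** It was open and well clear of everything at hand-in.
- **Disagreements:** While held, the tip showed about 2 mm off its predicted place, which is within the calibration error. Once, the network's green-bead box in the side picture was about 7 mm off from the colour measurement, so I used the colour measurement.

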